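# Fan on, then open the parts cleaner

### The job

The parts cleaner gives off fumes, so first turn the knob on the fan controller to the second speed (the mark with two dots) and leave it there. Then take the safety cap off the cleaner bottle: push it down, turn it anticlockwise until it is free and lift it straight off, leaving the bottle standing upright in its holder. Finish while still holding the cap in the gripper, level and straight above the bottle with at least 5 cm clear between cap and mouth, and do not disturb the wheel, paint jar and damper lying about.

Things in the scene. Friction and masses are not known exactly. Their poses are not given: they have to be found in the camera images.
- controller: Fan controller: grey box with black top, 110 (x) by 130 (y) by 60 mm high, screwed to the bench; origin at the centre of its underside, z up. Knob in the middle of the top. Four marks round it, 34 to 47 mm out: white ring (off), one, two, three yellow dots in radial rows, at +0.9, +0.3, -0.3, -0.9 rad from the box's +x (anticlockwise from above positive).
- selector (a joint): Angle of the controller's knob, rad, growing clockwise seen from above: 0 off, 0.6 one dot, 1.2 two dots, 1.8 three dots (ends of travel just beyond 0 and 1.8). A spring detent of about 0.08 N m pulls it into the nearest of the four; it starts at off or one dot.
- selector_grip (a point): Point on the knob's axis, 81 mm above the bench, amid its grip bar. The light grey bar is 42 mm long, 11 mm wide and 24 mm high (from 68 to 92 mm above the bench), upon a disc 44 mm across. The point's x axis lies along the bar and points to its pointer end (red line); z is up.
- holder: Blue bottle holder, 90 by 90 by 50 mm, screwed to the bench by two ears; its square pocket (64 mm, floor 8 mm above the bench) keeps the bottle from turning. Origin at the centre of its underside, z up.
- bottle: Square off-white plastic bottle with yellow labels, 62 by 62 mm, shoulder 104 mm and mouth 128 mm above its underside, about 0.3 kg, standing loose in the holder's pocket. Origin at the centre of its underside, z up. On the shoulder a red mark at its +x (cap locked) and a green one 60 degrees anticlockwise of it (cap free).
- mouth (a point): Centre of the bottle's mouth, 128 mm above the bottle's underside; z up. The neck is 30 mm across, with bayonet lugs 38 mm across.
- cap: Crimson ribbed push-and-turn cap, 47 mm across, 28.5 mm high, 42 g, a white arrow on top along its x axis; origin at the centre of the skirt's underside, z up. Locked, its origin is 112 mm above the bottle's underside, 8 mm above the shoulder, its x along the bottle's x.
- cap_top (a point): Centre of the cap's top, 28.5 mm above its underside. The inner spring pushes back with 5 N plus 1.3 N per mm. Push down 4.5 to 5.5 mm (11 to 12 N; it bottoms at 6 mm, 13 N), and while pushing turn anticlockwise from above by 60 degrees (free between about 52 and 68, where a stop is); let up, the spring lifts it 1 mm and it comes straight off.
- wheel: Bystander: black toy-truck wheel with steel rim lying flat, 118 mm across, 62 mm high; origin at the centre of its underside.
- paint_jar: Bystander: small green paint jar with white lid, 34 mm across, 43 mm high; origin at the centre of its underside.
- damper: Bystander: coil-over damper lying along its x, blue ends and yellow body in a steel spring, 108 mm long, 22 mm high; origin at the centre of its underside.
There are look-alikes about, which are no part of the job. Leave any turquoise look-alike of the holder alone. There is more than one size of the bottle; the job needs the larger.

How it is judged (in metres and radians):
On the way, in this order (a step that is already met when the one before it is completed fails the run):
1. the knob is on the two-dot mark while the cap is still locked on (value of joint selector between 1.05 and 1.35 rad and z of cap in the frame of bottle below 0.116 m and angle between the x axis of cap and the x axis of bottle, either way round below 0.4 rad), for 0.2 s.
2. the cap is pushed down on the bottle (z of cap in the frame of bottle below 0.109 m and horizontal distance between cap and bottle below 0.01 m), for 0.05 s.
3. the cap is turned free of its lugs and clear of the neck (angle between the x axis of cap and the x axis of bottle, either way round above 0.7 rad and z of cap in the frame of bottle above 0.13 m), for 0.05 s.
At the end, for the whole second after the job is handed in: Cap held still and level (0.3 rad) in the fingers, underside at least 50 mm above the mouth, within 40 mm of it sideways; bottle untouched, seated (5 mm) and upright (0.08 rad) in its holder; knob at 1.2 rad within 0.15; wheel, jar and damper moved under 20 mm (z of cap in the frame of mouth above 0.05 m and horizontal distance between cap and mouth below 0.04 m and angle between cap's own z axis and vertical below 0.3 rad and linear speed of cap below 0.03 m/s and contact force between the fingers and cap above 1 N and contact force between each of cap, the arm and bottle below 0.05 N and z of bottle in the frame of holder below 0.013 m and horizontal distance between bottle and holder below 0.006 m and angle between bottle's own z axis and vertical below 0.08 rad and value of joint selector between 1.05 and 1.35 rad and distance of each of wheel, paint_jar, damper from where it was at the start of the episode below 0.02 m); the arm keeps its last pose, push and grip.
It fails at once if the bottle is opened while the fan is not on the two-dot speed (z of cap in the frame of bottle above 0.12 m and (value of joint selector below 1 rad or value of joint selector above 1.4 rad)).
It fails at once if the bottle is pulled out of its holder or tipped (z of bottle in the frame of holder above 0.033 m or angle between bottle's own z axis and vertical above 0.25 rad).
It fails at once if a bystander is disturbed (distance of any of wheel, paint_jar, damper from where it was at the start of the episode above 0.02 m).
It also fails if it takes over 51 s, if anything falls off the work surface, if the arm or the gripper's body presses on something with over 40 N, if the wrist force passes 120 N, or if a joint passes its speed limit or range.

### The arm

A 7-joint arm with a two-finger parallel gripper is mounted at the origin on the work surface. World frame = base frame: x ahead of the robot, y to its left, z up, the work surface at z = 0. Lengths are in m, angles in degrees, forces in N, time in s.
With the tool pointing down it reaches from about 0.4 to 0.9 m from the base axis. Payload 5.5 kg.
Tool frame: the origin (TCP) lies on the centre line of the jaws, within the pads' length; the fingertips stand 11 mm ahead of it and the grasp point (between the pads) lies 8 mm behind it (env.nose_length is the distance from the TCP to the fingertips, in m); z points along the fingers, y is the line along which they close (so a half turn about z gives the same grasp; the last joint's range is limited). The gripper opens to 92 mm and grips with 3 to 60 N. Pads are 19 mm wide; open, the fingers measure 130 mm over their backs; the gripper's body (75 mm by 190 mm) begins 47 mm behind the grasp point.
Start: joints at [-56.941, 28.699, -24.465, 88.831, 12.651, 65.22, -12.049], TCP at [0.201, 0.618, 0.238] pointing down, gripper open.
Joint ranges: [-164.97, 164.97], [-17.58, 116.51], [-87.97, 89.64], [11.32, 138.91], [-80.73, 260.73], [10.89, 115.49], [-147.41, 147.41]. Speed limits (degrees/s): [147.25, 147.25, 180, 180, 180, 180, 180].

### API

Orientations are given as [roll, pitch, yaw] about the fixed x, y, z axes, in that order (R = Rz(yaw) Ry(pitch) Rx(roll)).
In Python, from rig import env gives the robot as it stands. The module is installed in compiled form; this text tells all that it offers.
- The arm moves only by the tool step_arm, never from a script. Its argument "steps" is a list of rows, each an object with "delta_pos": the shift along the tool's x, y, z in parts of the range, where 1.0 means 0.5 m, a list of three; "turn": the turn about the tool's z in fractions of the full range, 1 being 2 rad; "grip": the closure, from 0 (fully open) to 1 (shut). A call has 1 to 8 rows; each row is the pose to reach, as a shift and turn from the pose commanded when the call began, along the tool's axes at that moment; what a row does not reach only later rows make up. A row lasts 1/10 s, in which the tool goes at most 50 mm and 8.59 degrees, less where a joint would pass 70% of its speed; a pose out of reach is approached as far as the arm can. No shift or turn number may pass 1 either way. A call with a gripper value outside its range is refused whole. The fingers move at their own pace and stop on an object; "grip_force" is the grip in N (left out, the last holds). Time passes only in rows, so rows that repeat a pose let the fingers close. It gives the time, the measured TCP pose, the force, the opening and the grip force at its end, in the units of the state.
- env.get_obs(): the state, without advancing time (a new reading comes with each control period).
- env.snapshot(name): name is "scene" or "top" or "wrist"; returns (picture, depth): 384x512x3 uint8, blue, green, red; 384x512 float32, m along the optical axis (not along the pixel's ray), 0 where there is no reading.
- env.get_calibration(name): a dict with "mtx" (3x3 intrinsics, pixels), "eye" and "rotation" of the camera in the world. Camera axes: x right, y up, looking along -z (the intrinsics and any distortion apply to the point x, -y, -z); pixel columns grow to the right and rows downward; lengths in m; the calibration is good to about 2 mm. A picture is of the moment at which its call begins: read the wrist's pose just before it. get_calibration takes no time and is no camera call; for the wrist camera it gives the pose at the moment of the call.
- env.hand_in(): hands the job in; it is judged then, once.
Trained networks look in the newest picture that a camera, given by its name, has taken for a name from the list of things; names that differ only in an ending like _2 or _b are one class to them, and where a whole thing is asked for, a point or a joint stands for the part that bears it (a point fixed in the world has none). Each returns a list of dicts, best first, with "confidence" (0 to 1); they miss things now and then, are a little off and sometimes report something else, mostly with a low value. They report only what shows in the picture. A call takes as long as a camera call. They do not tell look-alikes from the thing itself.
- env.cut_out(camera, label): "mask" (384x512 bool, what is visible of it) and "box" ([left, top, right, bottom] in pixels, round what is visible of it).
The state is a dict: "time": time; "qpos": joint angles; "joint_vel": joint speeds; "joint_efforts": joint torques, N m; "tool_pos": TCP position; "orientation": TCP orientation; "ft_force": force on the tool from outside, world axes, zero at the start; "moment": the same for the moment, N m; "width": finger opening in m; "grasp_force": force on a finger pad.
Only numpy, scipy, OpenCV 4.12 (cv2) and the standard library are available. Lean on these libraries where they do the work, as an engineer would, in place of code of your own. Each camera call takes 0.05 s, during which the arm holds its last target. There are 200 camera calls.

## Working session

There is one attempt and no reset: what is moved stays moved. The work goes in short steps, Python scripts to look and compute and a tool call to move; the robot and the scene stay as the last step left them, time stands still between calls to the robot, and variables do not carry over. Pictures are saved under pics/ and viewed, at most 10 in all, crops included, and the job is handed in when it is done.

Besides the shell and the picture viewer there is one more tool, called in YAML: its name, and indented under it one key for each argument. step_arm: Moves the arm, as the interface text tells. Its arguments: {"type":"object","properties":{"steps":{"type":"array"},"grip_force":{"type":"number"}},"required":["steps"]}

```bash
mkdir -p pics; cat > h.py <<'E'
import numpy as np, cv2
from rig import env
def world(cam,px,depth,cal=None):
    c=cal or env.get_calibration(cam); K=np.array(c["mtx"]); px=np.atleast_2d(px).astype(float)
    z=depth[px[:,1].astype(int),px[:,0].astype(int)]
    x=(px[:,0]-K[0,2])/K[0,0]*z; y=(px[:,1]-K[1,2])/K[1,1]*z
    return np.c_[x,-y,-z]@np.array(c["rotation"]).T+np.array(c["eye"])
def project(cam,P,cal=None):
    c=cal or env.get_calibration(cam); K=np.array(c["mtx"])
    p=(np.atleast_2d(P)-np.array(c["eye"]))@np.array(c["rotation"])
    return np.c_[K[0,0]*p[:,0]/-p[:,2]+K[0,2],K[1,1]*p[:,1]/p[:,2]+K[1,2]]
E
python3 - <<'E'
from h import *
print(env.get_obs()); print(env.nose_length)
ims=[]
for n in("scene","top"):
    im,d=env.snapshot(n); ims.append(im); cal=env.get_calibration(n); print(n,cal)
    np.save(f"{n}_d.npy",d); cv2.imwrite(f"{n}.png",im)
    for l in("controller","selector","holder","bottle","cap","wheel","paint_jar","damper"):
        for r in env.cut_out(n,l):
            m=r["mask"]&(d>0); v,u=np.nonzero(m)
            if len(u)==0: continue
            P=world(n,np.c_[u,v],d,cal); t=P[P[:,2]>np.percentile(P[:,2],95)-.006]
            print(n,l,round(r["confidence"],2),r["box"],"top",np.round(t.mean(0),3))
cv2.imwrite("pics/a.png",cv2.resize(ims[0],(800,600)));cv2.imwrite("pics/b.png",cv2.resize(ims[1],(800,600)))
E
```

```text
{'time': 0.0, 'qpos': array([-56.94276324,  28.75517973, -24.4534164 ,  88.8913361 ,
        12.65117515,  65.21974623, -12.04972609]), 'joint_vel': array([-0.1257122 ,  0.02802061, -0.04291303,  0.02588161,  0.03134827,
        0.03421068, -0.11637356]), 'joint_efforts': array([-5.31615169e-04, -5.66596735e+01, -5.81644222e+00, -2.79123867e+01,
       -6.86324621e-02,  3.07871983e-02,  1.80851184e-04]), 'tool_pos': array([0.20044479, 0.61760519, 0.23666443]), 'orientation': array([-1.79887364e+02, -3.98818378e-03,  1.62025872e+02]), 'ft_force': array([ 0.07876447, -0.47566694, -0.5304265 ]), 'moment': array([-0.02781796, -0.02626667,  0.01766169]), 'grasp_force': 0.0, 'width': 0.09162657388036187}
0.011
scene {'mtx': array([[363.11223203,   0.        , 251.26105665],
       [  0.        , 363.11223203, 193.28426343],
       [  0.        ,   0.        ,   1.        ]]), 'eye': array([ 0.94272788, -0.25039381,  0.74391242]), 'rotation': array([ 3.65505884e+01, -3.40097440e-03,  6.49587365e+01])}Traceback (most recent call last):
  File "<stdin>", line 11, in <module>
  File "h.py", line 7, in world
    return np.c_[x,-y,-z]@np.array(c["rotation"]).T+np.array(c["eye"])
           ~~~~~~~~~~~~~~~~~~~~~~~~~~~~~~~~~~~~~~~~^~~~~~~~~~~~~~~~~~~
ValueError: operands could not be broadcast together with shapes (2648,) (3,)
```

```bash
sed -i 's/np.array(c\["rotation"\])/rot(c["rotation"])/; s/^def world/from scipy.spatial.transform import Rotation\ndef rot(e): return Rotation.from_euler("xyz",e,degrees=True).as_matrix()\ndef world/' h.py
python3 - <<'E'
from h import *
ims=[]
for n in("scene","top"):
    im,d=env.snapshot(n); ims.append(im); cal=env.get_calibration(n); print(n,cal)
    np.save(f"{n}_d.npy",d); cv2.imwrite(f"{n}.png",im)
    for l in("controller","selector","holder","bottle","cap","wheel","paint_jar","damper"):
        for r in env.cut_out(n,l):
            m=r["mask"]&(d>0); v,u=np.nonzero(m)
            if len(u)==0: continue
            P=world(n,np.c_[u,v],d,cal); t=P[P[:,2]>np.percentile(P[:,2],95)-.006]
            print(n,l,round(r["confidence"],2),r["box"],"top",np.round(t.mean(0),3))
cv2.imwrite("pics/a.png",cv2.resize(ims[0],(800,600)));cv2.imwrite("pics/b.png",cv2.resize(ims[1],(800,600)))
E
```

```text
scene {'mtx': array([[363.11223203,   0.        , 251.26105665],
       [  0.        , 363.11223203, 193.28426343],
       [  0.        ,   0.        ,   1.        ]]), 'eye': array([ 0.94272788, -0.25039381,  0.74391242]), 'rotation': array([ 3.65505884e+01, -3.40097440e-03,  6.49587365e+01])}
scene controller 0.55 [294.8, 143.8, 359.6, 200.0] top [0.488 0.169 0.084]
scene controller 0.27 [268.0, 213.4, 286.3, 235.1] top [ 0.567 -0.013  0.042]
scene controller 0.22 [319.5, 153.0, 337.8, 173.4] top [0.487 0.172 0.091]
scene controller 0.19 [153.9, 184.1, 185.8, 221.3] top [ 0.451 -0.215  0.109]
scene selector 0.57 [320.2, 154.9, 338.7, 170.7] top [0.487 0.171 0.091]
scene holder 0.79 [162.7, 241.3, 224.6, 304.2] top [ 0.599 -0.226  0.05 ]
scene holder 0.78 [148.0, 182.6, 201.2, 239.2] top [ 0.449 -0.218  0.049]
scene holder 0.6 [131.1, 139.6, 180.8, 188.0] top [ 0.264 -0.22   0.05 ]
scene bottle 0.72 [153.2, 186.4, 191.7, 224.0] top [ 0.449 -0.216  0.11 ]
scene bottle 0.71 [109.5, 224.2, 136.3, 261.1] top [ 0.469 -0.342  0.091]
scene cap 0.62 [153.0, 172.7, 178.4, 194.5] top [ 0.435 
[... 893 characters left out ...]
85 [300.8, 207.6, 347.8, 242.3] top [ 0.435 -0.203  0.053]
top holder 0.68 [300.2, 146.5, 351.6, 185.8] top [ 0.594 -0.225  0.051]
top holder 0.61 [242.3, 204.4, 257.1, 240.0] top [ 0.43  -0.008  0.021]
top bottle 0.98 [361.7, 204.1, 386.7, 222.1] top [ 0.469 -0.341  0.093]
top bottle 0.92 [314.3, 211.9, 342.1, 240.0] top [ 0.43  -0.201  0.11 ]
top cap 0.83 [325.2, 215.7, 348.4, 232.8] top [ 0.432 -0.215  0.149]
top wheel 0.66 [220.5, 78.7, 262.4, 128.6] top [0.764 0.009 0.062]
top paint_jar 0.41 [243.5, 171.2, 251.8, 186.4] top [ 0.564 -0.012  0.044]
top damper 0.76 [243.8, 202.8, 260.5, 240.8] top [ 0.435 -0.01   0.021]
top damper 0.5 [323.0, 216.3, 347.7, 236.8] top [ 0.432 -0.216  0.149]
```

View pics/a.png

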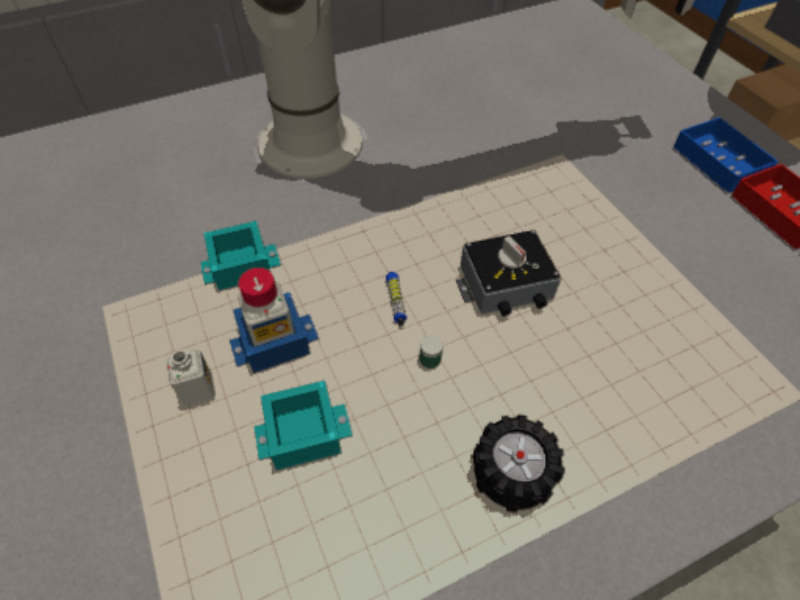

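View pics/b.png

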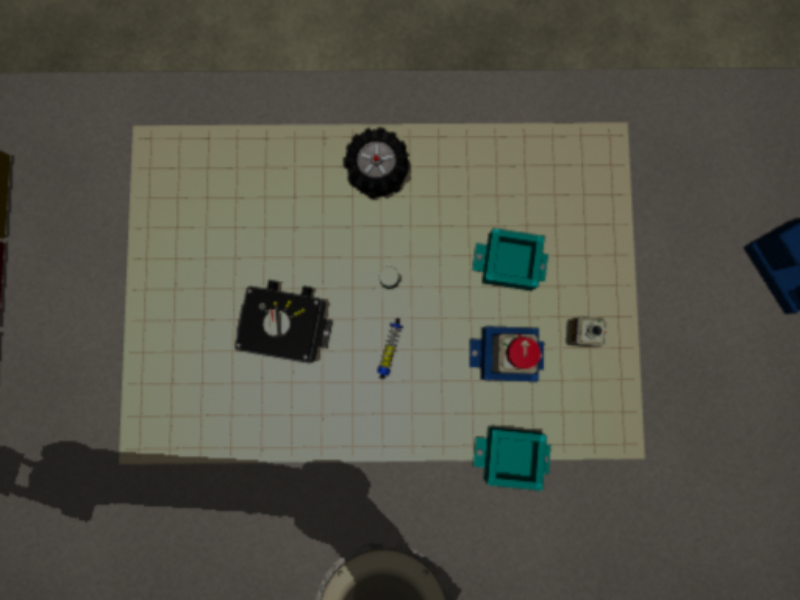

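Candidates (800×600 scene view):
- Bottle: large one with crimson cap at (262,315), in the blue holder; small capless grey bottle at (190,375), rejected.
- Holder: blue at (270,330); turquoise at (238,255) and (303,425), rejected.
- Knob: the only one is on the controller at (512,252).

I'll check my choice in a close crop.

```bash
python3 - <<'E'
from h import *
s=cv2.imread("scene.png");t=cv2.imread("top.png")
a=cv2.resize(s[135:205,290:365],(400,373),interpolation=3);b=cv2.resize(s[165:240,145:220],(400,373),interpolation=3)
cv2.imwrite("pics/c.png",np.hstack([a,b]))
for n in("scene","top"):
    d=np.load(n+"_d.npy");v,u=np.nonzero(d>0);P=world(n,np.c_[u,v],d)
    for c,zl,zh,r in(((.485,.171),.08,.1,.03),((.433,-.215),.144,.155,.035)):
        Q=P[(np.hypot(*(P[:,:2]-c).T)<r)&(P[:,2]>zl)&(P[:,2]<zh)]
        rc=cv2.minAreaRect((Q[:,:2]*1000).astype(np.float32)); print(n,len(Q),Q.mean(0).round(4),rc)
    Q=P[(np.hypot(*(P[:,:2]-(.485,.171)).T)<.12)&(P[:,2]>.054)&(P[:,2]<.067)]
    print(n,"box",cv2.minAreaRect((Q[:,:2]*1000).astype(np.float32)))
E
```

```text
scene 107 [0.4875 0.1706 0.0885] ((485.6679382324219, 172.82325744628906), (41.21943664550781, 13.497359275817871), 6.15130615234375)
scene 329 [ 0.4345 -0.2151  0.148 ] ((433.6891784667969, -215.19041442871094), (46.983341217041016, 45.196990966796875), 21.588743209838867)
scene box ((485.9071350097656, 171.01300048828125), (124.71881866455078, 106.73416137695312), 79.69108581542969)
top 88 [0.4845 0.1706 0.0917] ((484.164794921875, 171.27175903320312), (40.880035400390625, 11.241580963134766), 6.141045570373535)
top 331 [ 0.4326 -0.2153  0.1491] ((433.0303955078125, -215.42173767089844), (45.58854293823242, 46.01898193359375), 43.46474838256836)
top box ((484.9608459472656, 170.86135864257812), (129.05404663085938, 108.67264556884766), 79.93700408935547)
```

View pics/c.png

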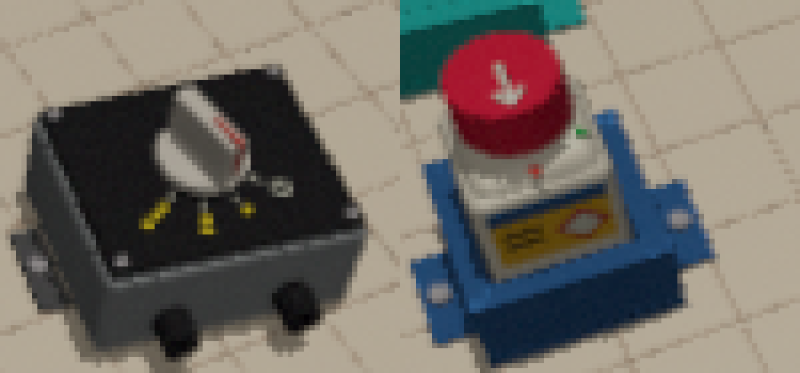

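The crop shows the pointer's red line (left half, 235,140) at the one-dot mark, and the crimson-capped large bottle in the blue holder with its arrow toward the red mark (535,170). The bar lies at 6.1° and the box at -10.1°, so the selector is at about 0.6 rad and needs +0.6 rad clockwise.

```bash
cat > go.py <<'E'
import sys
from h import *
x,y,z,yaw=map(float,sys.argv[1:5]); o=env.get_obs()
R=rot(o["orientation"]); print("mm",(R.T@(np.array([x,y,z])-o["tool_pos"])*1000).round(1),
 "turn",round(np.radians((o["orientation"][2]-yaw+180)%360-180),3),o["tool_pos"].round(4),o["orientation"].round(2),o["ft_force"].round(1),o["qpos"].round(0))
E
python3 go.py .485 .1715 .165 186.1
```

```text
mm [-408.4 -337.2   72.7] turn -0.42 [0.2006 0.6183 0.2377] [180.    -0.   162.02] [ 0.1 -1.4 -0.4] [-57.  29. -24.  89.  13.  65. -12.]
```

The manual's scale: shifts go in shares of 0.5 m and turns go in shares of 2 rad. Converting my numbers, -408 mm is -0.816, -337 mm is -0.674, -0.42 rad is -0.21.

step_arm:
  steps:
    - {"delta_pos": [-0.816,-0.674,0.146],"turn": -0.21,"grip": 0}
    - {"delta_pos": [-0.816,-0.674,0.146],"turn": -0.21,"grip": 0}
    - {"delta_pos": [-0.816,-0.674,0.146],"turn": -0.21,"grip": 0}
    - {"delta_pos": [-0.816,-0.674,0.146],"turn": -0.21,"grip": 0}
    - {"delta_pos": [-0.816,-0.674,0.146],"turn": -0.21,"grip": 0}
    - {"delta_pos": [-0.816,-0.674,0.146],"turn": -0.21,"grip": 0}
    - {"delta_pos": [-0.816,-0.674,0.146],"turn": -0.21,"grip": 0}
    - {"delta_pos": [-0.816,-0.674,0.146],"turn": -0.21,"grip": 0}

```text
time: 1.8
tool_pos: [0.4143, 0.2823, 0.1832]
orientation: [180.0, 0.1, -173.9]
ft_force: [0.1, 0.6, -0.0]
width: 0.0919
grasp_force: 0.0
```

```bash
python3 go.py .485 .1715 .165 186.1
```

```text
mm [ -58.5 -117.6   18.3] turn -0.0 [0.4143 0.2823 0.1832] [ 1.7998e+02  6.0000e-02 -1.7391e+02] [ 0.1  0.6 -0. ] [-17.  17. -24. 113.   9.  52.  51.]
```

In the tool's units: -117.5 mm is -0.235, -58.5 mm is -0.117.

step_arm:
  steps:
    - {"delta_pos": [-0.117,-0.235,0.036],"turn": 0,"grip": 0}
    - {"delta_pos": [-0.117,-0.235,0.036],"turn": 0,"grip": 0}
    - {"delta_pos": [-0.117,-0.235,0.036],"turn": 0,"grip": 0}
    - {"delta_pos": [-0.117,-0.235,0.036],"turn": 0,"grip": 0}
    - {"delta_pos": [-0.117,-0.235,0.036],"turn": 0,"grip": 0}

```text
time: 2.3
tool_pos: [0.4841, 0.1728, 0.165]
orientation: [180.0, -0.0, -174.0]
ft_force: [-0.9, 1.1, 1.0]
width: 0.0919
grasp_force: 0.0
```

```bash
python3 - <<'E'
from h import *
cal=env.get_calibration("wrist"); im,d=env.snapshot("wrist")
cv2.imwrite("wrist1.png",im)
v,u=np.nonzero(d>0);P=world("wrist",np.c_[u,v],d,cal)
Q=P[(np.hypot(*(P[:,:2]-(.485,.171)).T)<.03)&(P[:,2]>.082)&(P[:,2]<.1)]
print(cal["eye"],len(Q),Q.mean(0),cv2.minAreaRect((Q[:,:2]*1000).astype(np.float32)))
E
python3 go.py .485 .1715 .082 186.1
```

```text
[0.40235444 0.16320273 0.3109088 ] 584 [0.48267846 0.16940581 0.0905606 ] ((484.555908203125, 169.6602325439453), (42.481666564941406, 10.808015823364258), 7.268416404724121)
mm [-1.1 -2.8 83.2] turn 0.0 [0.4836 0.1741 0.1652] [ 1.7995e+02 -1.0000e-02 -1.7389e+02] [-0.5  0.6  0.1] [ -6.  19. -20. 112.   8.  50.  66.]
```

In the tool's units: 83 mm is 0.166, 75 mm is 0.15, -0.01 rad is -0.005.

step_arm:
  steps:
    - {"delta_pos": [0,-0.004,0.08],"turn": -0.005,"grip": 0}
    - {"delta_pos": [0,-0.004,0.15],"turn": -0.005,"grip": 0}
    - {"delta_pos": [0,-0.004,0.166],"turn": -0.005,"grip": 0.5}
    - {"delta_pos": [0,-0.004,0.166],"turn": -0.005,"grip": 0.95}
    - {"delta_pos": [0,-0.004,0.166],"turn": -0.005,"grip": 0.95}
    - {"delta_pos": [0,-0.004,0.166],"turn": -0.005,"grip": 0.95}
    - {"delta_pos": [0,-0.004,0.166],"turn": -0.005,"grip": 0.95}
    - {"delta_pos": [0,-0.004,0.166],"turn": -0.005,"grip": 0.95}
  grip_force: 15

```text
time: 3.15
tool_pos: [0.4848, 0.1715, 0.0831]
orientation: [180.0, 0.1, -173.3]
ft_force: [-0.1, -0.0, 0.1]
width: 0.0485
grasp_force: 0.0
```

step_arm:
  steps:
    - {"delta_pos": [0,0,0],"turn": 0,"grip": 1}
    - {"delta_pos": [0,0,0],"turn": 0,"grip": 1}
    - {"delta_pos": [0,0,0],"turn": 0,"grip": 1}
    - {"delta_pos": [0,0,0],"turn": 0,"grip": 1}
    - {"delta_pos": [0,0,0],"turn": 0,"grip": 1}
    - {"delta_pos": [0,0,0],"turn": 0,"grip": 1}

```text
time: 3.75
tool_pos: [0.4842, 0.1703, 0.082]
orientation: [-179.9, -0.0, -173.4]
ft_force: [0.4, -2.8, 1.4]
width: 0.0106
grasp_force: 15.0
```

In the tool's units: 0.61 rad is 0.305.

step_arm:
  steps:
    - {"delta_pos": [0,0,0],"turn": 0.06,"grip": 1}
    - {"delta_pos": [0,0,0],"turn": 0.12,"grip": 1}
    - {"delta_pos": [0,0,0],"turn": 0.18,"grip": 1}
    - {"delta_pos": [0,0,0],"turn": 0.24,"grip": 1}
    - {"delta_pos": [0,0,0],"turn": 0.305,"grip": 1}
    - {"delta_pos": [0,0,0],"turn": 0.305,"grip": 1}
    - {"delta_pos": [0,0,0],"turn": 0.305,"grip": 1}
    - {"delta_pos": [0,0,0],"turn": 0.305,"grip": 1}
  grip_force: 20

```text
time: 4.55
tool_pos: [0.4841, 0.17, 0.082]
orientation: [-179.9, 0.0, 151.9]
ft_force: [-0.5, -4.6, 2.0]
width: 0.0109
grasp_force: 20.0
```

In the tool's units: -130 mm is -0.26, -100 mm is -0.2.

step_arm:
  steps:
    - {"delta_pos": [0,0,0],"turn": 0,"grip": 0.4}
    - {"delta_pos": [0,0,0],"turn": 0,"grip": 0.4}
    - {"delta_pos": [0,0,0],"turn": 0,"grip": 0.4}
    - {"delta_pos": [0,0,0],"turn": 0,"grip": 0.4}
    - {"delta_pos": [0,0,-0.04],"turn": 0,"grip": 0.4}
    - {"delta_pos": [0,0,-0.12],"turn": 0,"grip": 0}
    - {"delta_pos": [0,0,-0.2],"turn": 0,"grip": 0}
    - {"delta_pos": [0,0,-0.26],"turn": 0,"grip": 0}

```text
time: 5.35
tool_pos: [0.4846, 0.1719, 0.2144]
orientation: [179.9, 0.1, 151.8]
ft_force: [-0.0, 0.0, 0.7]
width: 0.0702
grasp_force: 0.0
```

```bash
python3 - <<'E'
from h import *
cal=env.get_calibration("wrist"); im,d=env.snapshot("wrist")
cv2.imwrite("wrist2.png",im)
v,u=np.nonzero(d>0);P=world("wrist",np.c_[u,v],d,cal)
Q=P[(np.hypot(*(P[:,:2]-(.485,.171)).T)<.03)&(P[:,2]>.082)&(P[:,2]<.1)]
print(len(Q),Q.mean(0),cv2.minAreaRect((Q[:,:2]*1000).astype(np.float32)))
cv2.imwrite("pics/d.png",im)
E
python3 go.py .4335 -.2155 .23 172
```

```text
420 [0.48297751 0.17035964 0.09056595] ((484.5892028808594, 169.23770141601562), (10.468857765197754, 42.60700607299805), 61.871910095214844)
mm [-136.5 -367.6  -12.7] turn -0.353 [0.4872 0.173  0.219 ] [179.6    0.35 151.77] [1.6 1.  3.1] [-13.  15. -11. 110.   3.  55.  36.]
```

View pics/d.png

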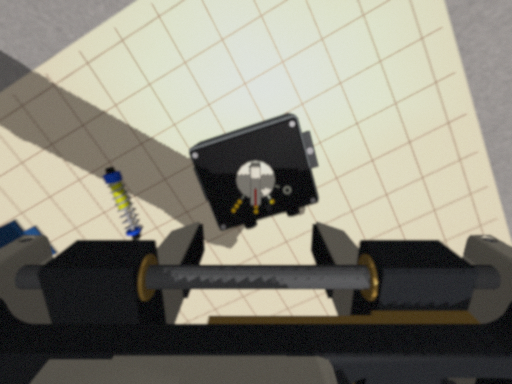

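The bar turned by -35.4° and the wrist picture shows the pointer at the two dots (255,205). Next, the cap.

```bash
python3 go.py .4335 -.2155 .215 120
```

```text
mm [-136.4 -367.7    2.3] turn 0.554 [0.4872 0.173  0.219 ] [179.6    0.35 151.77] [1.6 1.  3.1] [-13.  15. -11. 110.   3.  55.  36.]
```

In the tool's units: -367 mm is -0.734, -136 mm is -0.272, 0.55 rad is 0.275.

step_arm:
  steps:
    - {"delta_pos": [-0.272,-0.734,0],"turn": 0.275,"grip": 0}
    - {"delta_pos": [-0.272,-0.734,0],"turn": 0.275,"grip": 0}
    - {"delta_pos": [-0.272,-0.734,0],"turn": 0.275,"grip": 0}
    - {"delta_pos": [-0.272,-0.734,0],"turn": 0.275,"grip": 0}
    - {"delta_pos": [-0.272,-0.734,0],"turn": 0.275,"grip": 0}
    - {"delta_pos": [-0.272,-0.734,0],"turn": 0.275,"grip": 0}
    - {"delta_pos": [-0.272,-0.734,0],"turn": 0.275,"grip": 0}
    - {"delta_pos": [-0.272,-0.734,0],"turn": 0.275,"grip": 0}

```text
time: 6.2
tool_pos: [0.4292, -0.2189, 0.2121]
orientation: [180.0, 0.0, 120.2]
ft_force: [0.7, 0.4, -0.1]
width: 0.0919
grasp_force: 0.0
```

```bash
python3 go.py .4335 -.2155 .215 120
```

```text
mm [ 0.8  5.5 -2.9] turn 0.003 [ 0.4292 -0.2189  0.2121] [1.7999e+02 5.0000e-02 1.2016e+02] [ 0.7  0.4 -0.1] [ 16.  11.   9. 115.  -2.  54.  56.]
```

In the tool's units: 5 mm is 0.01, 1 mm is 0.002.

step_arm:
  steps:
    - {"delta_pos": [0.002,0.01,0],"turn": 0,"grip": 0}
    - {"delta_pos": [0.002,0.01,0],"turn": 0,"grip": 0}
    - {"delta_pos": [0.002,0.01,0],"turn": 0,"grip": 0}

```text
time: 6.5
tool_pos: [0.434, -0.2115, 0.2117]
orientation: [180.0, -0.1, 120.3]
ft_force: [-0.3, -0.0, 0.0]
width: 0.0916
grasp_force: 0.0
```

```bash
python3 - <<'E'
from h import *
cal=env.get_calibration("wrist"); im,d=env.snapshot("wrist")
cv2.imwrite("wrist3.png",im)
v,u=np.nonzero(d>0);P=world("wrist",np.c_[u,v],d,cal)
Q=P[(np.hypot(*(P[:,:2]-(.433,-.2155)).T)<.035)&(P[:,2]>.144)&(P[:,2]<.155)]
print(len(Q),Q.mean(0),cv2.minEnclosingCircle((Q[:,:2]*1000).astype(np.float32)),cv2.fitEllipse(cv2.convexHull((Q[:,:2]*1000).astype(np.float32))))
E
python3 go.py .4335 -.2155 .137 120
```

```text
2326 [ 0.43113949 -0.21680544  0.14738711] ((431.717529296875, -217.83314514160156), 24.22776222229004) ((431.5841979980469, -217.65261840820312), (47.07736587524414, 47.762882232666016), 103.82422637939453)
mm [-3.4 -2.6 74.8] turn 0.006 [ 0.434  -0.2113  0.2118] [ 1.8000e+02 -5.0000e-02  1.2035e+02] [ 0.4  0.1 -0.4] [ 15.  12.   9. 115.  -2.  54.  55.]
```

In the tool's units: 75 mm is 0.15, -3.5 mm is -0.007.

step_arm:
  steps:
    - {"delta_pos": [-0.007,-0.0074,0.04],"turn": 0,"grip": 0}
    - {"delta_pos": [-0.007,-0.0074,0.1],"turn": 0,"grip": 0}
    - {"delta_pos": [-0.007,-0.0074,0.14],"turn": 0,"grip": 0}
    - {"delta_pos": [-0.007,-0.0074,0.15],"turn": 0,"grip": 0.3}
    - {"delta_pos": [-0.007,-0.0074,0.15],"turn": 0,"grip": 0.4}
    - {"delta_pos": [-0.007,-0.0074,0.15],"turn": 0,"grip": 0.6}
    - {"delta_pos": [-0.007,-0.0074,0.15],"turn": 0,"grip": 0.8}
    - {"delta_pos": [-0.007,-0.0074,0.15],"turn": 0,"grip": 1}
  grip_force: 10

```text
time: 7.35
tool_pos: [0.4331, -0.218, 0.138]
orientation: [179.9, 0.1, 120.2]
ft_force: [-0.3, -0.6, 1.3]
width: 0.0561
grasp_force: 0.0
```

step_arm:
  steps:
    - {"delta_pos": [0,0,0],"turn": 0,"grip": 1}
    - {"delta_pos": [0,0,0],"turn": 0,"grip": 1}
    - {"delta_pos": [0,0,0],"turn": 0,"grip": 1}
    - {"delta_pos": [0,0,0],"turn": 0,"grip": 1}
    - {"delta_pos": [0,0,0],"turn": 0,"grip": 1}

```text
time: 7.85
tool_pos: [0.4324, -0.2182, 0.1374]
orientation: [180.0, 0.0, 120.2]
ft_force: [-2.5, -1.8, 4.4]
width: 0.0473
grasp_force: 10.0
```

```bash
python3 - <<'E'
from h import *
o=env.get_obs();R=rot(o["orientation"])
print({k:np.round(o[k],4) for k in("tool_pos","orientation","ft_force","moment","width")},"tool force",(R.T@o["ft_force"]).round(1))
E
```

```text
{'tool_pos': array([ 0.4324, -0.2182,  0.1374]), 'orientation': array([1.799935e+02, 3.030000e-02, 1.201764e+02]), 'ft_force': array([-2.5357, -1.7978,  4.3689]), 'moment': array([-0.3543,  0.433 , -0.0251]), 'width': np.float64(0.0473)} tool force [-0.3 -3.1 -4.4]
```

In the tool's units: 4 mm is 0.008, 3 mm is 0.006.

step_arm:
  steps:
    - {"delta_pos": [0,-0.002,0],"turn": 0,"grip": 1}
    - {"delta_pos": [0,-0.002,0.002],"turn": 0,"grip": 1}
    - {"delta_pos": [0,-0.002,0.004],"turn": 0,"grip": 1}
    - {"delta_pos": [0,-0.002,0.006],"turn": 0,"grip": 1}
    - {"delta_pos": [0,-0.002,0.008],"turn": 0,"grip": 1}
    - {"delta_pos": [0,-0.002,0.008],"turn": 0,"grip": 1}
  grip_force: 45

```text
time: 8.45
tool_pos: [0.4319, -0.2185, 0.1336]
orientation: [180.0, 0.0, 120.2]
ft_force: [-2.7, 0.4, 9.4]
width: 0.0462
grasp_force: 45.0
```

step_arm:
  steps:
    - {"delta_pos": [0,0,0.002],"turn": 0,"grip": 1}
    - {"delta_pos": [0,0,0.0032],"turn": 0,"grip": 1}
    - {"delta_pos": [0,0,0.0032],"turn": 0,"grip": 1}

```text
time: 8.75
tool_pos: [0.432, -0.2185, 0.1322]
orientation: [179.9, 0.0, 120.2]
ft_force: [-3.4, 0.1, 11.5]
width: 0.0465
grasp_force: 45.0
```

In the tool's units: 0.1 mm is 0.0002, -0.7 rad is -0.35.

step_arm:
  steps:
    - {"delta_pos": [0,0,0.0002],"turn": -0.07,"grip": 1}
    - {"delta_pos": [0,0,0.0002],"turn": -0.14,"grip": 1}
    - {"delta_pos": [0,0,0.0002],"turn": -0.21,"grip": 1}
    - {"delta_pos": [0,0,0.0002],"turn": -0.28,"grip": 1}
    - {"delta_pos": [0,0,0.0002],"turn": -0.35,"grip": 1}

```text
time: 9.25
tool_pos: [0.4332, -0.2179, 0.1325]
orientation: [179.9, 0.2, 160.7]
ft_force: [-1.2, 1.3, 11.1]
width: 0.0463
grasp_force: 45.0
```

```bash
python3 go.py .432 -.2185 .132 180.2; python3 -c "
from h import *
print(env.get_obs()['moment'])"
```

```text
mm [ 0.9 -1.   0.5] turn -0.341 [ 0.4332 -0.2179  0.1325] [1.7994e+02 1.6000e-01 1.6065e+02] [-1.2  1.3 11.1] [ 23.  18.   0. 118.  -0.  43.  94.]
[ 0.5323709   0.15335271 -0.08112156]
```

In the tool's units: 0.3 mm is 0.0006, -0.35 rad is -0.175.

step_arm:
  steps:
    - {"delta_pos": [0,0,0.0006],"turn": -0.06,"grip": 1}
    - {"delta_pos": [0,0,0.0006],"turn": -0.12,"grip": 1}
    - {"delta_pos": [0,0,0.0006],"turn": -0.175,"grip": 1}
    - {"delta_pos": [0,0,0.0006],"turn": -0.175,"grip": 1}
    - {"delta_pos": [0,0,0.0006],"turn": -0.175,"grip": 1}

```text
time: 9.75
tool_pos: [0.4331, -0.2177, 0.1322]
orientation: [180.0, 0.2, -179.6]
ft_force: [-0.8, 2.6, 11.5]
width: 0.0465
grasp_force: 45.0
```

```bash
python3 - <<'E'
from h import *
print(env.get_obs()['moment'])
im,d=env.snapshot("scene"); cv2.imwrite("pics/e.png",cv2.resize(im[140:250,120:260],(700,550),interpolation=3))
E
```

```text
[0.5538793  0.1899343  0.03163703]
```

View pics/e.png

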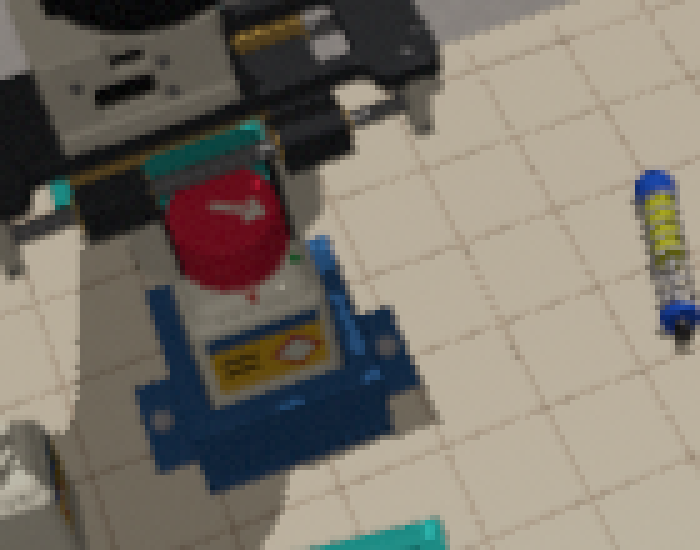

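The arrow at (235,212) now points toward the green mark at (295,260), and the bottle is still seated. I'll ease up and lift straight.

In the tool's units: -8 mm is -0.016, -6 mm is -0.012.

step_arm:
  steps:
    - {"delta_pos": [0,0,-0.004],"turn": 0,"grip": 1}
    - {"delta_pos": [0,0,-0.008],"turn": 0,"grip": 1}
    - {"delta_pos": [0,0,-0.012],"turn": 0,"grip": 1}
    - {"delta_pos": [0,0,-0.016],"turn": 0,"grip": 1}
    - {"delta_pos": [0,0,-0.016],"turn": 0,"grip": 1}

```text
time: 10.3
tool_pos: [0.4315, -0.2178, 0.1389]
orientation: [180.0, -0.0, -179.6]
ft_force: [0.5, -0.1, -0.5]
width: 0.0467
grasp_force: 45.0
```

In the tool's units: -90 mm is -0.18, -80 mm is -0.16.

step_arm:
  steps:
    - {"delta_pos": [0,0,-0.02],"turn": 0,"grip": 1}
    - {"delta_pos": [0,0,-0.05],"turn": 0,"grip": 1}
    - {"delta_pos": [0,0,-0.09],"turn": 0,"grip": 1}
    - {"delta_pos": [0,0,-0.13],"turn": 0,"grip": 1}
    - {"delta_pos": [0,0,-0.16],"turn": 0,"grip": 1}
    - {"delta_pos": [0,0,-0.18],"turn": 0,"grip": 1}
    - {"delta_pos": [0,0,-0.18],"turn": 0,"grip": 1}
    - {"delta_pos": [0,0,-0.18],"turn": 0,"grip": 1}

```text
time: 11.1
tool_pos: [0.431, -0.2182, 0.2286]
orientation: [180.0, -0.0, -179.6]
ft_force: [0.6, 0.5, -0.9]
width: 0.0463
grasp_force: 45.0
```

```bash
python3 - <<'E'
from h import *
im,d=env.snapshot("scene"); cv2.imwrite("pics/f.png",cv2.resize(im[90:330,100:380],(700,600),interpolation=3))
o=env.get_obs();print(o["time"],o["tool_pos"],o["ft_force"],o["grasp_force"],abs(o["joint_vel"]).max())
v,u=np.nonzero(d>0);P=world("scene",np.c_[u,v],d)
Q=P[(np.hypot(*(P[:,:2]-(.485,.171)).T)<.03)&(P[:,2]>.08)&(P[:,2]<.1)]
print(cv2.minAreaRect((Q[:,:2]*1000).astype(np.float32)))
E
```

```text
11.15 [ 0.43079723 -0.21808055  0.22824872] [ 0.1251002   0.60040783 -0.6879394 ] 44.993819715455174 0.4324092583615618
((486.10260009765625, 171.41143798828125), (11.406876564025879, 41.285858154296875), 61.44406509399414)
```

View pics/f.png

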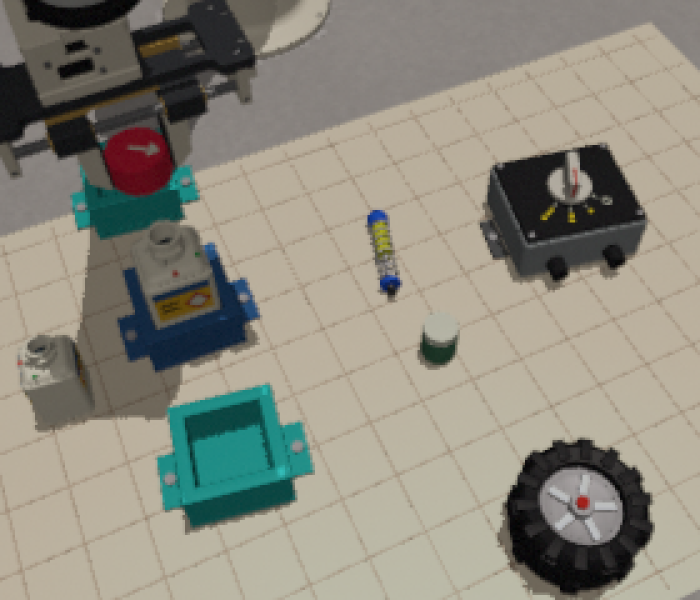

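The cap at (140,160) is held level above the open bottle mouth (165,235). The bottle is seated and upright in the blue holder, the knob is on two dots (570,190), and the bystanders are in place.

```bash
python3 -c "
from rig import env
print(env.hand_in())"
```

```text
the job is handed in; nothing more can be done
None
```

I've handed the job in at about 11 s: the fan knob is on two dots, and the cap is off and held level about 75 mm above the mouth. The bottle is standing in its holder and the bystanders look undisturbed; `hand_in` returned no verdict.

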